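# Lock the vacuum sealer and press start

## Robot

A 6-joint arm with a two-finger parallel gripper is mounted at the origin on the work surface. World frame = base frame: x ahead of the robot, y to its left, z up, the work surface at z = 0. Lengths are in m, angles in rad, forces in N, time in s.
With the tool pointing down it reaches from about 0.425 to 0.95 m from the base axis. Payload 3.5 kg.
Tool frame: the origin (TCP) lies midway between the tips of the shut fingers; the grasp point (between the pads) lies 19 mm behind it; z points along the fingers, y is the line along which they close (so a half turn about z gives the same grasp; the last joint's range is limited). The gripper opens to 85 mm and grips with 20 to 120 N. Pads are 22 mm wide; open, the fingers measure 114 mm over their backs; the gripper's body (76 mm by 85 mm) begins 54 mm behind the grasp point. The pads swing forward as they close: fully open they stand 13 mm farther back than shut.
Start: joints at [-1.475, 0.286, 1.577, -0, 1.279, -0.15], TCP at [0.164, -0.655, 0.201] pointing down, gripper open.
Joint ranges: [-2.77, 2.77], [-0.9, 2.22], [0.21, 2.48], [-1.53, 4.67], [0.24, 2.81], [-2.84, 2.84]. Speed limits (rad/s): [2.79, 2.79, 3.14, 3.14, 3.14, 3.14].

## Interface

Orientations are given as a unit quaternion [x, y, z, w].
In Python, from plant import ctrl gives the robot as it stands.
- The arm moves only by the tool move_arm, never from a script. Its argument "plan" is a list of rows, each an object of numbers: "x", "y", "z": the shift along the tool's x, y, z in m; "yaw": the turn about the tool's z in rad; "fingers": the closure, from 0 (fully open) to 1 (shut). In form: [{"x": .., "y": .., "z": .., "yaw": .., "fingers": ..}, ...]. A call has 1 to 5 rows; each row is the pose to reach, as a shift and turn from the pose commanded when the call began, along the tool's axes at that moment; what a row does not reach only later rows make up. A row lasts 1/10 s, in which the tool goes at most 50 mm and 8.59 degrees, less where a joint would pass 70% of its speed; a pose out of reach is approached as far as the arm can. A call with a gripper value outside its range is refused whole. The fingers move at their own pace and stop on an object; "force" is the grip in N (left out, the last holds). Time passes only in rows, so rows that repeat a pose let the fingers close. It gives the time, the measured TCP pose, the force, the opening and the grip force at its end, in the units of the state.
- ctrl.get_state(): the state, without advancing time (a new reading comes with each control period).
- ctrl.read_camera(name): name is "side" or "top" or "wrist"; returns the picture (480x640x3 uint8, red, green, blue); there is no depth.
- ctrl.camera_model(name): a dict with "intrinsics" (3x3 intrinsics, pixels), "cam_to_world" (4x4, takes a point from camera to world coordinates); the wrist camera has in their place "tool_from_camera" (4x4, takes a point from camera to tool coordinates, whose origin is the TCP and whose axes are the flange's). Camera axes: x right, y up, looking along -z (the intrinsics and any distortion apply to the point x, -y, -z); pixel columns grow to the right and rows downward; lengths in m; the calibration is good to about 2 mm. The wrist camera is an equidistant fisheye: a pixel r from the principal point sees the ray r / f radians off the axis. A picture is of the moment at which its call begins: read the wrist's pose just before it. camera_model takes no time and is no camera call.
- ctrl.sign_off(): hands the job in; it is judged then, once.
The state is a dict: "time": time; "qpos": joint angles; "dq": joint speeds; "joint_efforts": joint torques, N m; "eef_pos": TCP position; "tcp_rot": TCP orientation; "contact_force": force on the tool from outside, world axes, zero at the start; "wrist_torque": the same for the moment, N m; "opening": opening from 0.0 (shut) to 1.0 (fully open); "finger_force": force on a finger pad.
Only numpy, scipy, OpenCV 4.12 (cv2) and the standard library are available. Lean on these libraries where they do the work, as an engineer would, in place of code of your own. Each camera call takes 0.05 s, during which the arm holds its last target. There are 200 camera calls.

## Task

Lock the lid of the vacuum sealer by sliding its black lock grip all the way to the end stop on the control-panel side, so that its flat bolt goes under the bridge. Only once it is locked, press the round start button fully down and let it come up again. Leave the rectangular release button unpressed and the pot and the jar where they stand.

Things in the scene. Friction and masses are not known exactly. Their poses are not given: they have to be found in the camera images.
- sealer: Vacuum sealer, fixed: low grey box 190 (x) x 400 (y) mm, flat top 75 mm high. Aluminium lid at y > -70 mm, black control panel at y < -70 mm, level with it. Origin: centre of underside; z up, y along its length. On the line x = 0: a bridge (50 mm in x, 18 in y, 16 mm above the top) at y = -86 mm, and a low bar (50 mm in x, 8 mm above the top) at y = +135 mm.
- lock (a joint): Travel of the lock grip, in m: 0 = unlocked (grip centre at sealer x = 0, y = +100 mm), 0.100 = locked, at its end stop (grip centre at sealer x = 0, y = 0). It slides along the sealer's -y direction, needs about 3 N and stays where it is left. It may start part-way from the unlocked end.
- lock_top (a point): Centre of the lock grip's top, 40 mm above the sealer's top; moves with it. The grip is a black block 26 (sealer x) x 36 (sealer y) mm, standing from 8 to 40 mm above the sealer's top on a foot 32 x 42 mm; a flat steel bolt 24 mm wide, its top 8 mm above the sealer's top, reaches 92 mm from the grip centre towards the panel (-y). Axes as the sealer's.
- lock_home (a point): Fixed point on the sealer where lock_top lies when the grip is at its locked end stop.
- start (a joint): Travel of the round start button, in m: 0 = up, 0.008 = fully down. Spring return; fully down takes about 6 N, vertically.
- start_top (a point): Centre of the top of the start button: round, white, 36 mm across, in a round grey housing 52 mm across and 12 mm high on the control panel. When up, its top is 24 mm above the panel. It is either the nearer or the farther of the two buttons (90 mm apart across the panel).
- release (a joint): Travel of the release button, in m: 0 = up, 0.008 = fully down. Not to be pressed.
- release_top (a point): Centre of the top of the release button: rectangular, white, 30 (sealer x) x 44 (sealer y) mm, in a rectangular grey housing 46 x 60 mm; top 24 mm above the panel when up.
- pot: Lidded dark cooking pot, 176 mm across (240 mm over its two side handles), 142 mm high, standing loose on the counter. Origin: centre of its underside.
- jar: Amber glass jar, 84 mm across, 140 mm high, loose. Origin: centre of its underside.

How it is judged:
By the outcome, as a careful person would: the job done as asked, in the order asked, and still so for the second after the job is handed in, with the robot touching nothing.
It also fails if it takes over 38 s, if anything falls off the work surface, if the arm or the gripper's body presses on something with over 40 N, if the wrist force passes 120 N, or if a joint passes its speed limit or range.

## Working session

There is one attempt and no reset: what is moved stays moved. The work goes in short steps, Python scripts to look and compute and a tool call to move; the robot and the scene stay as the last step left them, time stands still between calls to the robot, and variables do not carry over. Pictures are saved under pics/ and viewed, at most 10 in all, crops included, and the job is handed in when it is done.

Besides the shell and the picture viewer there is one more tool, called by a JSON object that holds its "api" and its "payload". move_arm: Moves the arm, as the interface text tells. Its arguments: {"type":"object","properties":{"plan":{"type":"array"},"force":{"type":"number"}},"required":["plan"]}

```bash
mkdir -p pics; ls
python3 - <<'E'
from plant import ctrl
import cv2,numpy as np
np.set_printoptions(precision=4,suppress=True)
s=ctrl.get_state();print(s)
for n in("side","top","wrist"):
    print(n,ctrl.camera_model(n)); im=ctrl.read_camera(n); cv2.imwrite(f"pics/{n}0.png",im[:,:,::-1])
a=cv2.imread("pics/side0.png")
E
```

```text
pics
{'time': 0.0, 'qpos': array([-1.475 ,  0.2872,  1.5782, -0.    ,  1.2786, -0.15  ]), 'dq': array([ 0.    ,  0.0007, -0.0002, -0.    ,  0.0001, -0.0008]), 'joint_efforts': array([  0.0012, -40.5983, -29.2627,  -0.0001,   0.0059,  -0.    ]), 'eef_pos': array([ 0.1642, -0.654 ,  0.1992]), 'tcp_rot': array([ 0.9925,  0.1226,  0.    , -0.0012]), 'contact_force': array([ 0.8174, -0.0512, -0.2107]), 'wrist_torque': array([-0.0071, -0.    , -0.0157]), 'finger_force': 0.0, 'opening': 1.001693491232222}
side {'intrinsics': array([[600.3853,   0.    , 326.1588],
       [  0.    , 600.3853, 237.9773],
       [  0.    ,   0.    ,   1.    ]]), 'cam_to_world': array([[-0.9032,  0.2885, -0.3177,  0.1071],
       [-0.4289, -0.6346,  0.6429,  0.9264],
       [-0.0161,  0.717 ,  0.6969,  1.0706],
       [ 0.    ,  0.    ,  0.    ,  1.    ]])}
top {'intrinsics': array([[433.1974,   0.    , 313.6215],
       [  0.    , 433.1974, 240.7895],
       [  0.    ,   0.    ,   1.    ]]), 'cam_to_world': array([[-0.014 ,  0.9934, -0.1138,  0.4187],
       [-0.9999, -0.0139,  0.0017,  0.009 ],
       [ 0.0001,  0.1138,  0.9935,  1.2631],
       [ 0.    ,  0.    ,  0.    ,  1.    ]])}
wrist {'intrinsics': array([[371.6483,   0.    , 321.8445],
       [  0.    , 371.6483, 241.9876],
       [  0.    ,   0.    ,   1.    ]]), 'tool_from_camera': array([[ 0.    ,  0.9521,  0.3058,  0.0792],
       [ 1.    ,  0.    , -0.0001,  0.    ],
       [-0.0001,  0.3058, -0.9521, -0.1738],
       [ 0.    ,  0.    ,  0.    ,  1.    ]])}
```

View pics/top0.png

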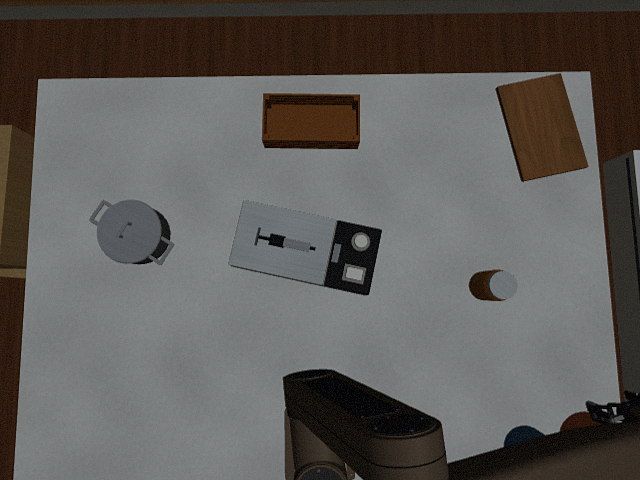

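View pics/side0.png

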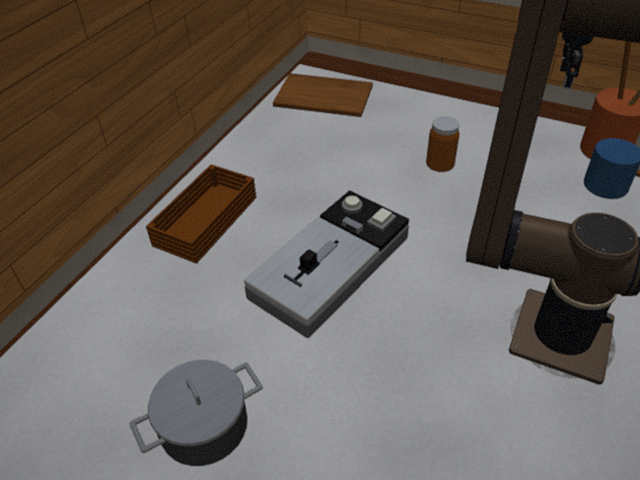

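The top view shows the sealer with corners near (244,201), (381,228), (369,295) and (229,265). The grip is at about (277,240), the round start button at (361,241) on the far side, and release at (354,273). In the side view the grip is at (308,258), start at (351,203) and release at (382,215). The pot and jar are both well clear.

```bash
cat > h.py <<'E'
import cv2,numpy as np
from plant import ctrl
np.set_printoptions(precision=4,suppress=True)
def ray(n,uv):
    m=ctrl.camera_model(n);K=m["intrinsics"];T=m["cam_to_world"]
    d=np.array([(uv[0]-K[0,2])/K[0,0],-(uv[1]-K[1,2])/K[1,1],-1]);d=T[:3,:3]@d
    return T[:3,3],d/np.linalg.norm(d)
def plane(n,uv,z):
    o,d=ray(n,uv);return o+d*(z-o[2])/d[2]
def tri(a,b):
    (o,d),(p,e)=ray("top",a),ray("side",b)
    s=np.linalg.lstsq(np.c_[d,-e],p-o,rcond=None)[0]
    A,B=o+s[0]*d,p+s[1]*e
    return (A+B)/2,np.linalg.norm(A-B)
E
python3 - <<'E'
from h import *
t=cv2.imread("pics/top0.png");s=cv2.imread("pics/side0.png")
def comps(im,roi,lo,hi,amin):
    x0,y0,x1,y1=roi;g=cv2.cvtColor(im,6)[y0:y1,x0:x1]
    n,l,st,c=cv2.connectedComponentsWithStats(cv2.inRange(g,lo,hi),connectivity=4)
    return [(c[i]+[x0,y0],st[i][:4]+[x0,y0,0,0],st[i][4]) for i in range(1,n) if st[i][4]>amin]
for nm,im,rp,rg in(("top",t,(325,215,388,298),(250,220,325,256)),("side",s,(325,190,412,245),(275,235,345,290))):
    print(nm,"white")
    for c in comps(im,rp,150,255,20):print(*c)
    print("black")
    for c in comps(im,rg,0,45,15):print(*c)
a=cv2.resize(t[190:305,220:395],None,fx=4,fy=4,interpolation=2)[:, :]
b=cv2.resize(s[180:340,235:420],None,fx=3.4,fy=3.4,interpolation=2)[:, :]
cv2.imwrite("pics/a.png",a);cv2.imwrite("pics/b.png",b)
E
```

```text
top white
black
[271.8624 239.2477] [255 228  31  20] 218
side white
[336.7632 192.1974] [325 190  22   9] 76
[392.7573 202.8086] [353 190  59  55] 956
[351.72   199.8933] [346 197  13   7] 75
[330.9091 202.0455] [327 199  10   8] 22
[381.3043 214.5217] [373 209  17  12] 115
black
[307.2989 262.8715] [294 250  25  31] 358
[291.8485 280.1818] [284 275  17  11] 33
```

View pics/a.png

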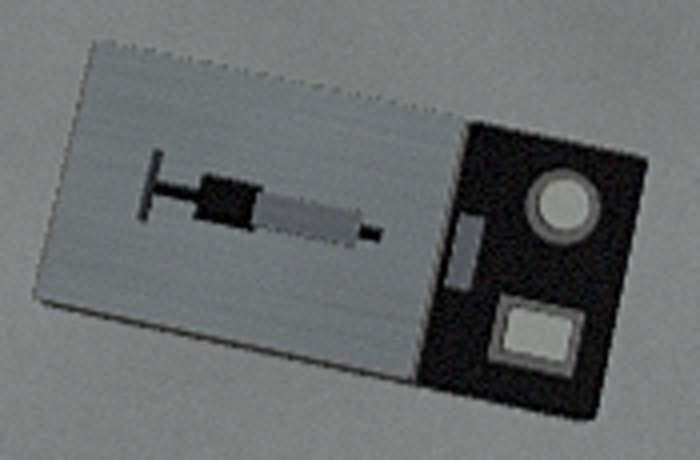

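View pics/b.png

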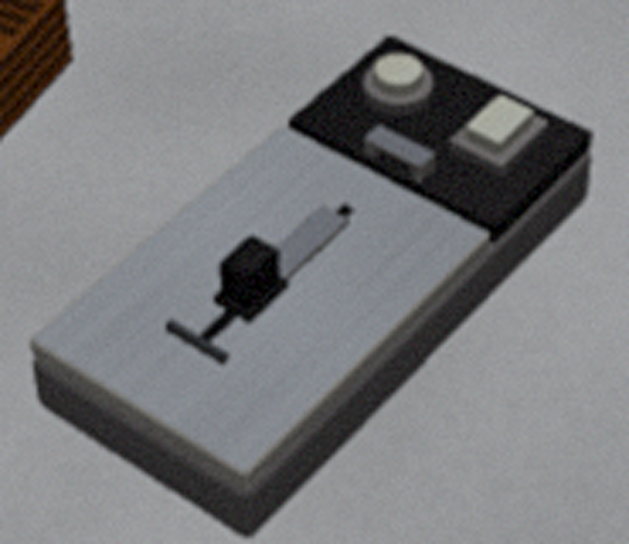

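The crops confirm that start is the farther round button: crop a (564,205), crop b (400,70). Release is at a (540,333). The grip block is at a (231,203), part-way along, between the bar at a (151,186) and the bridge at a (464,252).

```bash
cat >> h.py <<'E'
A=lambda p:((p[0]+.5)/4-.5+220,(p[1]+.5)/4-.5+190)
B=lambda p:((p[0]+.5)/3.4-.5+235,(p[1]+.5)/3.4-.5+180)
E
python3 - <<'E'
from h import *
for k,a,b in[("c1",(94,42),(34,348)),("c2",(648,158),(390,38)),("c3",(596,420),(590,138)),("c4",(36,298),(245,480)),("start",(564,205),(400,70)),("rel",(540,333),(501,121)),("barmid",(151,186),(197,340)),("gripTopFace",(231,200),(250,253))]:
    print(k,*tri(A(a),B(b)),plane("top",A(a),.075),plane("side",B(b),.075))
W=np.array([plane("top",A(p),.075)[:2] for p in((94,42),(648,158),(596,420),(36,298))])
L=np.array([[.095,.2],[.095,-.2],[-.095,-.2],[-.095,.2]])
c=W.mean(0);H=(W-c).T@L;th=np.arctan2(H[1,0]-H[0,1],H[0,0]+H[1,1])
R=np.array([[np.cos(th),-np.sin(th)],[np.sin(th),np.cos(th)]])
print("centre",c,"yaw",th,"res",W-c-L@R.T)
for k,p,z,n,f in[("start",(564,205),.099,"top",A),("start",(400,70),.099,"side",B),("rel",(540,333),.099,"top",A),("bar",(151,186),.083,"top",A),("bridge",(464,252),.091,"top",A),("grip",(231,203),.115,"top",A)]:
    w=plane(n,f(p),z);print(k,n,w,"local",R.T@(w[:2]-c))
for l in((0,.1),(0,0)): print(l,c+R@l)
E
```

```text
c1 [0.6723 0.203  0.0658] 0.002919464370549714 [0.6717 0.202  0.075 ] [0.6656 0.2093 0.075 ]
c2 [ 0.5853 -0.1831  0.0676] 0.0007343017681275566 [ 0.5847 -0.1818  0.075 ] [ 0.5815 -0.175   0.075 ]
c3 [ 0.4064 -0.1414  0.0662] 0.002761331139851719 [ 0.4052 -0.1407  0.075 ] [ 0.4051 -0.1315  0.075 ]
c4 [0.4945 0.2428 0.0667] 0.0007709172768069145 [0.4936 0.241  0.075 ] [0.4917 0.2485 0.075 ]
start [ 0.55   -0.1205  0.0968] 0.0006042731142747454 [ 0.5527 -0.1228  0.075 ] [ 0.5596 -0.144   0.075 ]
rel [ 0.4637 -0.1024  0.0935] 0.0008969953096486571 [ 0.4648 -0.1041  0.075 ] [ 0.47   -0.1221  0.075 ]
barmid [0.5698 0.1618 0.079 ] 0.000726080140630086 [0.5699 0.1622 0.075 ] [0.572  0.1588 0.075 ]
gripTopFace [0.5568 0.1046 0.1119] 0.003732333733659803 [0.5594 0.107  0.075 ] [0.5761 0.0734 0.075 ]
centre [0.5388 0.0301] yaw -0.22441243946344377 res [[-0.0042 -0.0019]
 [-0.0023  0.0042]
 [ 0.0035  0.003 ]
 [ 0.0029 -0.0053]]
start top [ 0.55   -0.1201  0.099 ] local [ 0.0444 -0.144 ]
start side [ 0.5487 -0.1182  0.099 ] local [ 0.0426 -0.1424]
rel top [ 0.4639 -0.1018  0.099 ] local [-0.0437 -0.1453]
bar top [0.5689 0.1612 0.083 ] local [0.0002 0.1344]
bridge top [ 0.5198 -0.0523  0.091 ] local [-0.0002 -0.0846]
grip top [0.5527 0.1037 0.115 ] local [-0.0029  0.0748]
(0, 0.1) [0.5611 0.1276]
(0, 0) [0.5388 0.0301]
```

```bash
cat >> h.py <<'E'
from scipy.spatial.transform import Rotation as Ro
C=np.array([.5388,.0301]);TH=-.2244
def L2W(x,y): c,s=np.cos(TH),np.sin(TH);return C+np.array([c*x-s*y,s*x+c*y])
def W2L(w): c,s=np.cos(TH),np.sin(TH);d=np.array(w)-C;return np.array([c*d[0]+s*d[1],-s*d[0]+c*d[1]])
def shift(x,y,z,head=1.3464):
    s=ctrl.get_state();R=Ro.from_quat(s["tcp_rot"]).as_matrix()
    h=np.arctan2(R[1,0],R[0,0])
    print("t",s["time"],"pos",s["eef_pos"],"loc",W2L(s["eef_pos"][:2]),"F",s["contact_force"],"shift",R.T@(np.array([x,y,z])-s["eef_pos"]),"yaw",h-head)
E
python3 -c "
from h import *
shift(.4,-.45,.26)
print('jar',plane('top',(503,285),.14))"
```

```text
t 0.15 pos [ 0.1642 -0.6541  0.1995] loc [-0.2129 -0.7504] F [-0.2651 -0.1531 -0.428 ] shift [ 0.2784 -0.1407 -0.0601] yaw -1.1006230833924004
jar [ 0.4257 -0.4798  0.14  ]
```

{"api": "move_arm", "payload": {"plan": [{"z": -0.05},{"x": 0.28,"y": -0.14,"z": -0.06,"yaw": -1.1},{"x": 0.28,"y": -0.14,"z": -0.06,"yaw": -1.1},{"x": 0.28,"y": -0.14,"z": -0.06,"yaw": -1.1},{"x": 0.28,"y": -0.14,"z": -0.06,"yaw": -1.1}]}}

```text
validation failed for argument at $.pl...
```

```bash
python3 -c "
from h import *
shift(.5,-.15,.27)"
```

```text
t 0.15 pos [ 0.1642 -0.6541  0.1995] loc [-0.2129 -0.7504] F [-0.2651 -0.1531 -0.428 ] shift [ 0.4484 -0.4074 -0.0696] yaw -1.1006230833924004
```

{"api": "move_arm", "payload": {"plan": [{"x": 0,"y": 0,"z": -0.05,"yaw": 0,"fingers": 0},{"x": 0.28,"y": -0.14,"z": -0.06,"yaw": -1.1,"fingers": 0},{"x": 0.28,"y": -0.14,"z": -0.06,"yaw": -1.1,"fingers": 0},{"x": 0.28,"y": -0.14,"z": -0.06,"yaw": -1.1,"fingers": 0},{"x": 0.28,"y": -0.14,"z": -0.06,"yaw": -1.1,"fingers": 0}]}}

```text
time: 0.65
eef_pos: [0.317, -0.5229, 0.2568]
tcp_rot: [0.911, 0.413, 0.0, -0.0]
contact_force: [0.9, -0.5, 0.5]
opening: 1.0
finger_force: 0.0
```

```bash
python3 -c "
from h import *
shift(.5,-.15,.27)"
```

```text
t 0.65 pos [ 0.317  -0.5229  0.2568] loc [-0.0932 -0.5885] F [ 0.9295 -0.488   0.4699] shift [ 0.4011 -0.1081 -0.0131] yaw -0.49509191049329515
```

{"api": "move_arm", "payload": {"plan": [{"x": 0.4,"y": -0.11,"z": -0.01,"yaw": -0.48,"fingers": 0},{"x": 0.4,"y": -0.11,"z": -0.01,"yaw": -0.48,"fingers": 0},{"x": 0.4,"y": -0.11,"z": -0.01,"yaw": -0.48,"fingers": 0},{"x": 0.4,"y": -0.11,"z": -0.01,"yaw": -0.48,"fingers": 0},{"x": 0.4,"y": -0.11,"z": -0.01,"yaw": -0.48,"fingers": 0}]}}

```text
time: 1.15
eef_pos: [0.4265, -0.2981, 0.2628]
tcp_rot: [0.788, 0.615, 0.0, -0.0]
contact_force: [1.1, -0.1, 0.2]
opening: 0.993
finger_force: 0.0
```

```bash
python3 -c "
from h import *
p=L2W(0,.055);print(p);shift(p[0],p[1],.25)"
```

```text
[0.551  0.0837]
t 1.15 pos [ 0.4265 -0.2981  0.2628] loc [-0.0364 -0.3449] F [ 1.1488 -0.0904  0.1876] shift [0.4006 0.0283 0.0129] yaw -0.02036855616361155
```

{"api": "move_arm", "payload": {"plan": [{"x": 0.4,"y": 0.03,"z": 0.01,"yaw": -0.02,"fingers": 0},{"x": 0.4,"y": 0.03,"z": 0.01,"yaw": -0.02,"fingers": 0},{"x": 0.4,"y": 0.03,"z": 0.01,"yaw": -0.02,"fingers": 0},{"x": 0.4,"y": 0.03,"z": 0.01,"yaw": -0.02,"fingers": 0},{"x": 0.4,"y": 0.03,"z": 0.01,"yaw": -0.02,"fingers": 0}]}}

```text
time: 1.65
eef_pos: [0.5048, -0.0608, 0.2566]
tcp_rot: [0.782, 0.623, 0.0, 0.0]
contact_force: [0.2, 0.2, -0.2]
opening: 0.998
finger_force: 0.0
```

{"api": "move_arm", "payload": {"plan": [{"x": 0.145,"y": 0,"z": 0,"yaw": 0,"fingers": 0},{"x": 0.145,"y": 0,"z": 0,"yaw": 0,"fingers": 0},{"x": 0.145,"y": 0,"z": 0,"yaw": 0,"fingers": 0},{"x": 0.145,"y": 0,"z": 0,"yaw": 0,"fingers": 0},{"x": 0.145,"y": 0,"z": 0,"yaw": 0,"fingers": 0}]}}

```text
time: 2.15
eef_pos: [0.5368, 0.0793, 0.2563]
tcp_rot: [0.781, 0.624, -0.001, -0.0]
contact_force: [0.2, 0.3, 0.5]
opening: 0.999
finger_force: 0.0
```

```bash
cat >> h.py <<'E'
def wrist(name):
    s=ctrl.get_state();cv2.imwrite(name,ctrl.read_camera("wrist")[:,:,::-1]);return s
def wplane(s,uv,z):
    m=ctrl.camera_model("wrist");K=m["intrinsics"];T=m["tool_from_camera"]
    d=np.array([uv[0]-K[0,2],-(uv[1]-K[1,2])]);r=np.linalg.norm(d);a=r/K[0,0]
    v=np.array([*(d/r*np.sin(a)),-np.cos(a)])
    R=Ro.from_quat(s["tcp_rot"]).as_matrix();o=s["eef_pos"]+R@T[:3,3];v=R@T[:3,:3]@v
    return o+v*(z-o[2])/v[2]
E
python3 -c "
from h import *
import pickle
s=wrist('pics/w1.png');pickle.dump(s,open('w1.pkl','wb'));shift(*L2W(0,.075),.2)"
```

```text
t 2.2 pos [0.5368 0.0783 0.2564] loc [-0.0127  0.0465] F [-0.2931  0.3892  0.2992] shift [0.0285 0.0127 0.0564] yaw 2.8506277662820878e-05
```

View pics/w1.png

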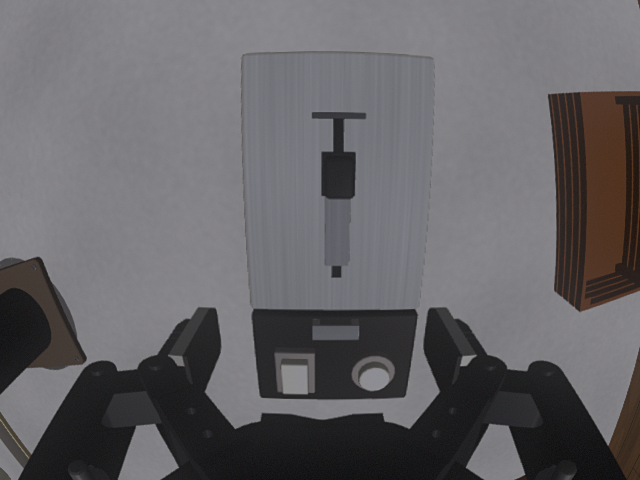

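The wrist view shows the sealer aligned with the image columns: bar at (339,115), grip at cols 322-355 and rows 152-198, bolt tip at (337,266), bridge at (335,329), start at (373,374) and release at (294,374).

```bash
python3 -c "
from h import *
import pickle
s=pickle.load(open('w1.pkl','rb'))
g=cv2.cvtColor(cv2.imread('pics/w1.png'),6)
print(g[140:210:2,338]);print(g[180,312:366:1])
for k,uv,z in[('bar',(339,115),.083),('bridge',(335.5,322),.091),('bolttip',(337,266),.083),('gripC',(338.5,178),.115),('top-/-y',(338.5,198),.115),('start',(374,374),.099),('c',(242,55),.075),('c',(434,57),.075),('e',(252,310),.075),('e',(418,310),.075)]:
    w=wplane(s,uv,z);print(k,w,W2L(w[:2]))
"
```

```text
[ 40  38  39  40  38  38  38  42  36  37  38  40  40  39  39  41  40  41
  38  42  39  43  43  41  44  43  43  45  41  53 105 102 102 102 101]
[120 121 121 122 125 125 123 121 121  76  40  42  39  39  37  38  38  44
  41  40  40  41  41  41  41  42  39  41  42  39  44  41  43  42  45  45
  43  44  46  41  37  33  47 113 123 121 121 119 117 118 117 119 119 121]
bar [0.5724 0.1629 0.083 ] [0.0032 0.1369]
bridge [ 0.5252 -0.0395  0.091 ] [ 0.0022 -0.0709]
bolttip [0.5394 0.019  0.083 ] [ 0.003  -0.0107]
gripC [0.5589 0.1099 0.115 ] [0.0019 0.0822]
top-/-y [0.5552 0.0928 0.115 ] [0.0021 0.0648]
start [ 0.554  -0.1121  0.099 ] [ 0.0464 -0.1352]
c [0.4968 0.2426 0.075 ] [-0.0882  0.1979]
c [0.6758 0.2029 0.075 ] [0.0951 0.1989]
e [ 0.4378 -0.0148  0.075 ] [-0.0885 -0.0663]
e [ 0.6158 -0.0559  0.075 ] [ 0.0942 -0.0667]
```

```bash
python3 -c "
from h import *
shift(*L2W(.001,.079),.09)"
```

```text
t 2.2 pos [0.5368 0.0783 0.2564] loc [-0.0127  0.0465] F [-0.2931  0.3892  0.2992] shift [0.0326 0.0138 0.1663] yaw 2.8506277662820878e-05
```

{"api": "move_arm", "payload": {"plan": [{"x": 0.032,"y": 0.014,"z": 0.01,"yaw": 0,"fingers": 0},{"x": 0.032,"y": 0.014,"z": 0.05,"yaw": 0,"fingers": 0},{"x": 0.032,"y": 0.014,"z": 0.09,"yaw": 0,"fingers": 0},{"x": 0.032,"y": 0.014,"z": 0.12,"yaw": 0,"fingers": 0},{"x": 0.032,"y": 0.014,"z": 0.12,"yaw": 0,"fingers": 0}]}}

```text
time: 2.7
eef_pos: [0.5538, 0.1046, 0.1311]
tcp_rot: [0.783, 0.622, -0.005, -0.003]
contact_force: [-1.1, -0.9, -1.2]
opening: 0.999
finger_force: 0.0
```

```bash
python3 -c "
from h import *
shift(*L2W(.001,.079),.09)"
```

```text
t 2.7 pos [0.5538 0.1046 0.1311] loc [-0.0019  0.076 ] F [-1.0986 -0.92   -1.2349] shift [0.0031 0.0034 0.0411] yaw -0.003306519446292011
```

Descend, then close.

{"api": "move_arm", "payload": {"plan": [{"x": 0.002,"y": 0.002,"z": 0.025,"yaw": 0,"fingers": 0},{"x": 0.002,"y": 0.002,"z": 0.04,"yaw": 0,"fingers": 0},{"x": 0.002,"y": 0.002,"z": 0.043,"yaw": 0,"fingers": 0},{"x": 0.002,"y": 0.002,"z": 0.043,"yaw": 0,"fingers": 0.3},{"x": 0.002,"y": 0.002,"z": 0.043,"yaw": 0,"fingers": 0.5}]}}

```text
time: 3.2
eef_pos: [0.5612, 0.1078, 0.0953]
tcp_rot: [0.782, 0.623, 0.001, 0.001]
contact_force: [-0.5, 0.3, 0.2]
opening: 0.692
finger_force: 0.0
```

{"api": "move_arm", "payload": {"plan": [{"x": 0,"y": 0,"z": 0,"yaw": 0,"fingers": 0.6},{"x": 0,"y": 0,"z": 0,"yaw": 0,"fingers": 0.7},{"x": 0,"y": 0,"z": 0,"yaw": 0,"fingers": 0.8},{"x": 0,"y": 0,"z": 0,"yaw": 0,"fingers": 0.9},{"x": 0,"y": 0,"z": 0,"yaw": 0,"fingers": 0.9}], "force": 25}}

```text
time: 3.7
eef_pos: [0.5603, 0.1081, 0.0939]
tcp_rot: [0.782, 0.623, 0.0, 0.0]
contact_force: [-0.6, -0.1, 0.8]
opening: 0.1
finger_force: 0.0
```

```bash
python3 -c "
from h import *
shift(*L2W(.001,.0),.09);print(ctrl.get_state()['finger_force'])"
```

```text
t 3.7 pos [0.5603 0.1081 0.0939] loc [0.0036 0.0808] F [-0.586  -0.0558  0.799 ] shift [-0.0808 -0.0026  0.0039] yaw -0.0005154360751324916
0.0
```

The fingers closed to 8.5 mm without touching anything, so I need to look.

```bash
python3 -c "
from h import *
wrist('pics/w2.png')
cv2.imwrite('pics/s2.png',ctrl.read_camera('side')[170:330,210:430,::-1])
a=cv2.imread('pics/w2.png')[60:480,140:540];b=cv2.resize(cv2.imread('pics/s2.png'),(400,291))
c=np.zeros((420,800,3),np.uint8);c[:,:400]=a;c[:291,400:]=b;cv2.imwrite('pics/c2.png',c)"
```

```text
(no output)
```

View pics/c2.png

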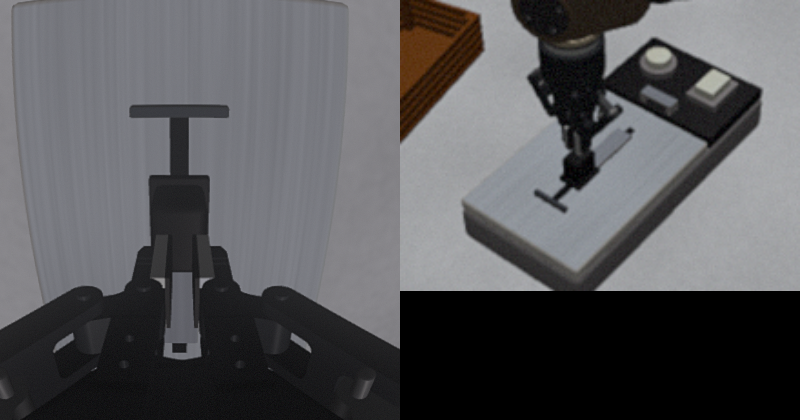

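```bash
python3 -c "
from h import *
s=ctrl.get_state();m=ctrl.camera_model('wrist');K=m['intrinsics'];T=m['tool_from_camera']
R=Ro.from_quat(s['tcp_rot']).as_matrix()
def proj(p):
    q=np.linalg.inv(T)@[*p,1];v=q[:3];a=np.arctan2(np.hypot(v[0],v[1]),-v[2]);u=np.array([v[0],-v[1]])/np.hypot(v[0],v[1]);return K[:2,2]+K[0,0]*a*u-[140,60]
print('TCP',proj((0,0,0)),'-20mm',proj((0,0,-.02)),'pad+x edge',proj((.011,0,0)),proj((-.011,0,0)))
f=lambda uv,z:W2L(wplane(s,(uv[0]+140,uv[1]+60),z)[:2])
for k,uv,z in[('bar',(180,111),.083),('gripTop -y/L/R',(182,272),.115),('gripT',(150,200),.115),('gripT',(209,200),.115),('grip +y top?',(180,186),.115),('foot+y',(180,176),.083)]:print(k,f(uv,z))
w=lambda l,z:proj(R.T@(np.array([*L2W(*l),z])-s['eef_pos']))
for l in(.079,.061,.097):print('pred grip',l,w((.002,l),.115))
print('pred bar',w((.002,.135),.083))
"
```

```text
TCP [180.2869 224.5051] -20mm [180.1182 242.259 ] pad+x edge [180.2542 204.5295] [180.321  243.5542]
bar [0.0034 0.1372]
gripTop -y/L/R [0.0044 0.0653]
gripT [-0.0097  0.1021]
gripT [0.0163 0.1021]
grip +y top? [0.0035 0.1086]
foot+y [0.0034 0.1034]
pred grip 0.079 [176.8029 246.8199]
pred grip 0.061 [177.0428 279.4454]
pred grip 0.097 [176.5714 210.8761]
pred bar [177.1282 115.4434]
```

```bash
python3 -c "
from h import *
b=cv2.imread('pics/s2.png')[20:110,60:140];a=cv2.imread('pics/w2.png')[215:400,220:420]
f=lambda im,s:(255*(cv2.resize(im,s,interpolation=cv2.INTER_CUBIC)/255.)**.45).astype(np.uint8)
c=np.zeros((450,800,3),np.uint8);c[:,:400]=f(b,(400,450));c[:370,400:]=f(a,(400,370));cv2.imwrite('pics/d2.png',c)"
```

```text
(no output)
```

View pics/d2.png

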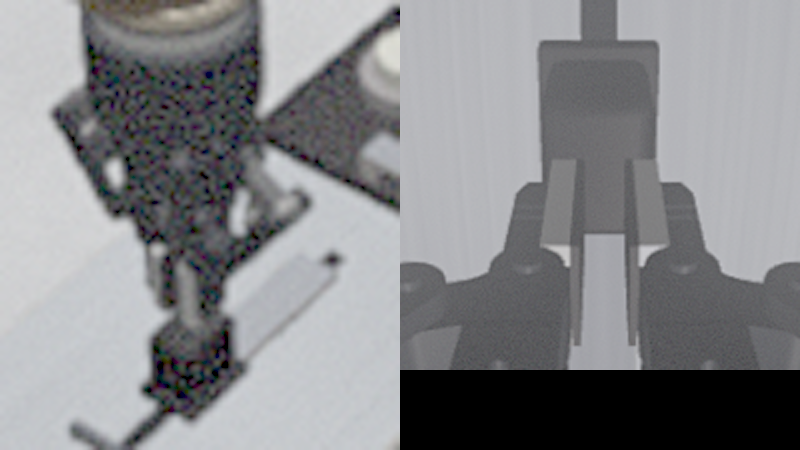

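The enlarged view shows the finger tips over the grip top, at rows 160-245 of the right panel, not beside it. The fingers seem to stand higher than the reported TCP, so I'll descend gently and watch the force.

{"api": "move_arm", "payload": {"plan": [{"x": 0,"y": 0,"z": 0.002,"yaw": 0,"fingers": 0.9},{"x": 0,"y": 0,"z": 0.004,"yaw": 0,"fingers": 0.9},{"x": 0,"y": 0,"z": 0.005,"yaw": 0,"fingers": 0.9}]}}

```text
time: 4.1
eef_pos: [0.56, 0.108, 0.0884]
tcp_rot: [0.782, 0.623, -0.0, -0.0]
contact_force: [0.1, 0.1, -0.2]
opening: 0.1
finger_force: 0.0
```

```bash
python3 -c "
from h import *
print(ctrl.get_state()['contact_force'],ctrl.get_state()['eef_pos'])
T=np.linalg.inv(ctrl.camera_model('wrist')['tool_from_camera']);K=ctrl.camera_model('wrist')['intrinsics']
for y,z in((-.0425,-.013),(-.0425,-.03),(-.0425,-.045)):
  for x in(.011,-.011):
    v=(T@[x,y,z,1])[:3];r=np.hypot(v[0],v[1]);a=np.arctan2(r,-v[2]);print(x,y,z,K[:2,2]+K[0,0]*a*np.array([v[0],-v[1]])/r)
"
```

```text
[ 0.0994  0.1086 -0.1754] [0.56   0.108  0.0884]
0.011 -0.0425 -0.013 [231.3272 273.9323]
-0.011 -0.0425 -0.013 [235.455  314.2667]
0.011 -0.0425 -0.03 [222.729 288.867]
-0.011 -0.0425 -0.03 [227.9513 331.817 ]
0.011 -0.0425 -0.045 [213.8282 304.5197]
-0.011 -0.0425 -0.045 [220.3457 349.8448]
```

Still free. The open pads in w1 also fit tips about 30 mm behind the stated TCP. I'll keep probing in small steps.

{"api": "move_arm", "payload": {"plan": [{"x": 0,"y": 0,"z": 0.0015,"yaw": 0,"fingers": 0.9},{"x": 0,"y": 0,"z": 0.003,"yaw": 0,"fingers": 0.9},{"x": 0,"y": 0,"z": 0.0035,"yaw": 0,"fingers": 0.9}]}}

```text
time: 4.4
eef_pos: [0.5601, 0.108, 0.085]
tcp_rot: [0.782, 0.623, -0.0, -0.0]
contact_force: [0.8, 0.2, 0.5]
opening: 0.097
finger_force: 0.0
```

{"api": "move_arm", "payload": {"plan": [{"x": 0,"y": 0,"z": 0.001,"yaw": 0,"fingers": 0.9},{"x": 0,"y": 0,"z": 0.0015,"yaw": 0,"fingers": 0.9}]}}

```text
time: 4.6
eef_pos: [0.5603, 0.108, 0.0846]
tcp_rot: [0.782, 0.623, -0.0, -0.0]
contact_force: [-4.1, -0.0, 6.9]
opening: 0.1
finger_force: 3.0
```

{"api": "move_arm", "payload": {"plan": [{"x": 0,"y": 0,"z": 0.001,"yaw": 0,"fingers": 0.9},{"x": 0,"y": 0,"z": 0.0015,"yaw": 0,"fingers": 0.9}]}}

```text
time: 4.8
eef_pos: [0.5604, 0.108, 0.0845]
tcp_rot: [0.782, 0.623, -0.0, -0.0]
contact_force: [-5.4, -0.9, 11.3]
opening: 0.097
finger_force: 6.0
```

Contact came at TCP z = 0.0847, on the grip top at 0.115, so the tips really sit about 30 mm behind the stated TCP. I'll raise, open and go down around the grip.

{"api": "move_arm", "payload": {"plan": [{"x": 0,"y": 0,"z": -0.03,"yaw": 0,"fingers": 0.9},{"x": 0.003,"y": 0,"z": -0.03,"yaw": 0,"fingers": 0},{"x": 0.003,"y": 0,"z": -0.03,"yaw": 0,"fingers": 0},{"x": 0.003,"y": 0,"z": -0.03,"yaw": 0,"fingers": 0},{"x": 0.003,"y": 0,"z": -0.03,"yaw": 0,"fingers": 0}]}}

```text
time: 5.3
eef_pos: [0.56, 0.1109, 0.1109]
tcp_rot: [0.782, 0.623, -0.001, -0.001]
contact_force: [0.2, -0.1, -0.6]
opening: 0.776
finger_force: 0.0
```

{"api": "move_arm", "payload": {"plan": [{"x": 0,"y": 0,"z": 0.015,"yaw": 0,"fingers": 0},{"x": 0,"y": 0,"z": 0.03,"yaw": 0,"fingers": 0},{"x": 0,"y": 0,"z": 0.04,"yaw": 0,"fingers": 0},{"x": 0,"y": 0,"z": 0.048,"yaw": 0,"fingers": 0},{"x": 0,"y": 0,"z": 0.048,"yaw": 0,"fingers": 0}]}}

```text
time: 5.8
eef_pos: [0.5595, 0.1108, 0.062]
tcp_rot: [0.782, 0.623, -0.002, -0.001]
contact_force: [-0.2, -0.4, 0.1]
opening: 1.001
finger_force: 0.0
```

{"api": "move_arm", "payload": {"plan": [{"x": 0,"y": 0,"z": 0,"yaw": 0,"fingers": 0.8},{"x": 0,"y": 0,"z": 0,"yaw": 0,"fingers": 0.8},{"x": 0,"y": 0,"z": 0,"yaw": 0,"fingers": 0.8},{"x": 0,"y": 0,"z": 0,"yaw": 0,"fingers": 0.8},{"x": 0,"y": 0,"z": 0,"yaw": 0,"fingers": 0.8}], "force": 25}}

```text
time: 6.3
eef_pos: [0.5593, 0.1114, 0.0651]
tcp_rot: [0.782, 0.623, -0.002, -0.002]
contact_force: [-6.8, 0.5, 5.8]
opening: 0.297
finger_force: 27.6
```

Gripped: 25 mm between the pads. I'll ease the load slightly and slide.

{"api": "move_arm", "payload": {"plan": [{"x": 0,"y": -0.001,"z": -0.003,"yaw": 0,"fingers": 0.8},{"x": -0.01,"y": -0.001,"z": -0.003,"yaw": 0,"fingers": 0.8},{"x": -0.02,"y": -0.001,"z": -0.003,"yaw": 0,"fingers": 0.8},{"x": -0.03,"y": -0.001,"z": -0.003,"yaw": 0,"fingers": 0.8},{"x": -0.04,"y": -0.001,"z": -0.003,"yaw": 0,"fingers": 0.8}], "force": 35}}

```text
time: 6.8
eef_pos: [0.5501, 0.0722, 0.0653]
tcp_rot: [0.782, 0.623, 0.0, -0.001]
contact_force: [4.6, 2.9, -13.4]
opening: 0.3
finger_force: 37.0
```

```bash
python3 -c "
from h import *
shift(*L2W(.0025,.0),.065);print(ctrl.get_state()['opening'])"
```

```text
t 6.8 pos [0.5501 0.0722 0.0653] loc [0.0017 0.0436] F [  4.5743   2.939  -13.3981] shift [-0.0436  0.0009  0.0002] yaw -0.001061361791611981
0.2997356000773538
```

{"api": "move_arm", "payload": {"plan": [{"x": -0.008,"y": 0.0005,"z": 0.002,"yaw": 0,"fingers": 0.8},{"x": -0.016,"y": 0.0005,"z": 0.002,"yaw": 0,"fingers": 0.8},{"x": -0.024,"y": 0.0005,"z": 0.002,"yaw": 0,"fingers": 0.8},{"x": -0.03,"y": 0.0005,"z": 0.002,"yaw": 0,"fingers": 0.8},{"x": -0.034,"y": 0.0005,"z": 0.002,"yaw": 0,"fingers": 0.8}]}}

```text
time: 7.3
eef_pos: [0.5425, 0.0389, 0.0652]
tcp_rot: [0.782, 0.623, -0.001, -0.001]
contact_force: [-3.4, 3.6, -1.7]
opening: 0.301
finger_force: 38.4
```

{"api": "move_arm", "payload": {"plan": [{"x": -0.0015,"y": 0,"z": 0,"yaw": 0,"fingers": 0.8},{"x": -0.003,"y": 0,"z": 0,"yaw": 0,"fingers": 0.8},{"x": -0.0045,"y": 0,"z": 0,"yaw": 0,"fingers": 0.8}]}}

```text
time: 7.6
eef_pos: [0.5416, 0.0348, 0.0652]
tcp_rot: [0.782, 0.623, -0.001, -0.001]
contact_force: [-3.8, 3.8, -1.7]
opening: 0.296
finger_force: 38.4
```

{"api": "move_arm", "payload": {"plan": [{"x": -0.0015,"y": 0,"z": 0,"yaw": 0,"fingers": 0.8},{"x": -0.003,"y": 0,"z": 0,"yaw": 0,"fingers": 0.8}]}}

```text
time: 7.8
eef_pos: [0.5414, 0.0338, 0.0652]
tcp_rot: [0.783, 0.623, 0.001, -0.003]
contact_force: [-0.5, 13.2, -1.6]
opening: 0.295
finger_force: 38.2
```

{"api": "move_arm", "payload": {"plan": [{"x": -0.001,"y": 0,"z": 0,"yaw": 0,"fingers": 0.8},{"x": -0.001,"y": 0,"z": 0,"yaw": 0,"fingers": 0.8}]}}

```text
time: 8.0
eef_pos: [0.5414, 0.0339, 0.0652]
tcp_rot: [0.782, 0.623, 0.002, -0.003]
contact_force: [-0.1, 13.9, -2.8]
opening: 0.297
finger_force: 38.2
```

{"api": "move_arm", "payload": {"plan": [{"x": 0.003,"y": 0,"z": 0,"yaw": 0,"fingers": 0.6},{"x": 0.003,"y": 0,"z": 0,"yaw": 0,"fingers": 0},{"x": 0.003,"y": 0,"z": 0,"yaw": 0,"fingers": 0},{"x": 0.003,"y": 0,"z": 0,"yaw": 0,"fingers": 0},{"x": 0.003,"y": 0,"z": 0,"yaw": 0,"fingers": 0}]}}

```text
time: 8.5
eef_pos: [0.5431, 0.033, 0.0657]
tcp_rot: [0.782, 0.623, 0.0, 0.0]
contact_force: [0.5, -0.6, -0.3]
opening: 1.0
finger_force: 0.0
```

{"api": "move_arm", "payload": {"plan": [{"x": 0,"y": 0,"z": -0.03,"yaw": 0,"fingers": 0},{"x": 0,"y": 0,"z": -0.075,"yaw": 0,"fingers": 0},{"x": 0,"y": 0,"z": -0.12,"yaw": 0,"fingers": 0},{"x": 0,"y": 0,"z": -0.12,"yaw": 0,"fingers": 0},{"x": 0,"y": 0,"z": -0.12,"yaw": 0,"fingers": 0}]}}

```text
time: 9.0
eef_pos: [0.5436, 0.0332, 0.187]
tcp_rot: [0.782, 0.623, 0.001, 0.001]
contact_force: [-0.4, 0.2, -0.9]
opening: 0.999
finger_force: 0.0
```

```bash
python3 -c "
from h import *
import pickle
s=wrist('pics/w3.png');pickle.dump(s,open('w3.pkl','wb'))
shift(*L2W(.0445,-.143),.16)"
```

```text
t 9.05 pos [0.5424 0.0334 0.185 ] loc [0.0028 0.004 ] F [ 0.21   -0.6791 -0.2402] shift [-0.1469  0.0419  0.025 ] yaw -0.0008067147586885426
```

View pics/w3.png

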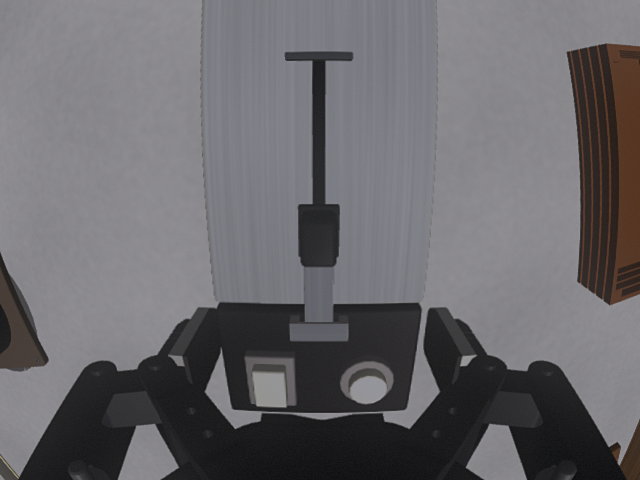

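The grip now sits at (319,235), the bolt runs under the bridge at (319,330), and the start button top is at (368,386).

```bash
python3 -c "
from h import *
import pickle
s=pickle.load(open('w3.pkl','rb'))
for k,uv,z in[('bar',(319,57),.083),('foot+y',(319,205),.083),('top-y',(319,265),.115),('bridge+y top',(319,323),.091),('start',(368,386),.099),('rel',(269,387),.099)]:
    w=wplane(s,uv,z);print(k,w,W2L(w[:2]))
"
```

```text
bar [0.5721 0.1614 0.083 ] [0.0032 0.1354]
foot+y [0.5469 0.0521 0.083 ] [0.003  0.0232]
top-y [0.5388 0.0165 0.115 ] [ 0.0031 -0.0133]
bridge+y top [ 0.5248 -0.0434  0.091 ] [ 0.0027 -0.0748]
start [ 0.5536 -0.1148  0.099 ] [ 0.0467 -0.138 ]
rel [ 0.4661 -0.096   0.099 ] [-0.0428 -0.1391]
```

{"api": "move_arm", "payload": {"plan": [{"x": -0.144,"y": 0.0425,"z": 0,"yaw": 0,"fingers": 1},{"x": -0.144,"y": 0.0425,"z": 0,"yaw": 0,"fingers": 1},{"x": -0.144,"y": 0.0425,"z": 0,"yaw": 0,"fingers": 1},{"x": -0.144,"y": 0.0425,"z": 0.03,"yaw": 0,"fingers": 1},{"x": -0.144,"y": 0.0425,"z": 0.06,"yaw": 0,"fingers": 1}]}}

```text
time: 9.55
eef_pos: [0.5512, -0.1181, 0.123]
tcp_rot: [0.783, 0.622, -0.0, -0.001]
contact_force: [-0.5, 0.5, -0.9]
opening: 0.146
finger_force: 0.0
```

{"api": "move_arm", "payload": {"plan": [{"x": 0,"y": 0,"z": 0.02,"yaw": 0,"fingers": 1},{"x": 0,"y": 0,"z": 0.03,"yaw": 0,"fingers": 1},{"x": 0,"y": 0,"z": 0.03,"yaw": 0,"fingers": 1}]}}

```text
time: 9.85
eef_pos: [0.5497, -0.1155, 0.0919]
tcp_rot: [0.782, 0.623, -0.002, -0.003]
contact_force: [-0.3, 0.7, 0.2]
opening: -0.001
finger_force: 0.0
```

```bash
python3 -c "
from h import *
shift(*L2W(.0455,-.14),.07)
wrist('pics/w4.png')
cv2.imwrite('pics/s4.png',ctrl.read_camera('side')[150:270,290:430,::-1])
f=lambda im,s:(255*(cv2.resize(im,s,interpolation=cv2.INTER_CUBIC)/255.)**.5).astype(np.uint8)
c=np.zeros((400,800,3),np.uint8);c[:343,:400]=f(cv2.imread('pics/s4.png'),(400,343));c[:,400:]=f(cv2.imread('pics/w4.png')[200:400,220:420],(400,400));cv2.imwrite('pics/c4.png',c)"
```

```text
t 9.85 pos [ 0.5497 -0.1155  0.0919] loc [ 0.043  -0.1395] F [-0.2575  0.6731  0.2232] shift [-0.0005  0.0026  0.0219] yaw -0.0006993310998077984
```

View pics/c4.png

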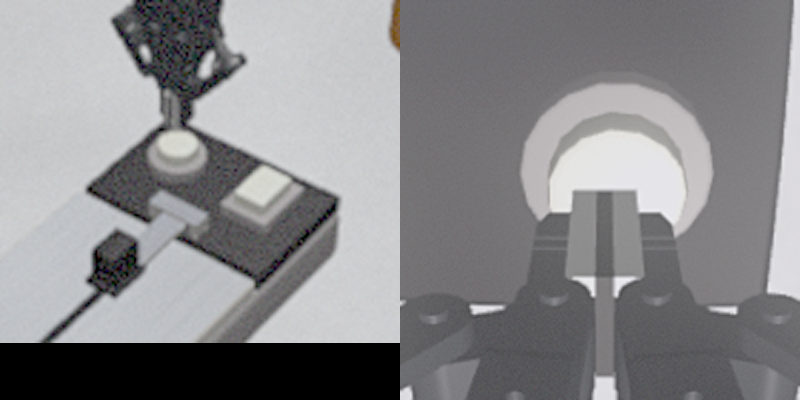

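The fingers stand over the round button. In the right panel its centre is at col 618 and the fingers at col 604, so I'll shift y by about 3 mm and press down.

{"api": "move_arm", "payload": {"plan": [{"x": 0,"y": 0.0025,"z": 0.01,"yaw": 0,"fingers": 1},{"x": 0,"y": 0.0025,"z": 0.018,"yaw": 0,"fingers": 1},{"x": 0,"y": 0.0025,"z": 0.023,"yaw": 0,"fingers": 1},{"x": 0,"y": 0.0025,"z": 0.026,"yaw": 0,"fingers": 1}]}}

```text
time: 10.35
eef_pos: [0.5541, -0.1167, 0.0685]
tcp_rot: [0.782, 0.623, -0.0, -0.0]
contact_force: [-0.3, -0.0, 0.9]
opening: 0.001
finger_force: 0.0
```

{"api": "move_arm", "payload": {"plan": [{"x": 0,"y": 0,"z": 0.0015,"yaw": 0,"fingers": 1},{"x": 0,"y": 0,"z": 0.003,"yaw": 0,"fingers": 1},{"x": 0,"y": 0,"z": 0.003,"yaw": 0,"fingers": 1}]}}

```text
time: 10.65
eef_pos: [0.5543, -0.1168, 0.0666]
tcp_rot: [0.782, 0.623, -0.0, -0.0]
contact_force: [-1.9, 1.3, 2.0]
opening: 0.003
finger_force: 1.3
```

{"api": "move_arm", "payload": {"plan": [{"x": 0,"y": 0,"z": 0.002,"yaw": 0,"fingers": 1},{"x": 0,"y": 0,"z": 0.004,"yaw": 0,"fingers": 1},{"x": 0,"y": 0,"z": 0.005,"yaw": 0,"fingers": 1},{"x": 0,"y": 0,"z": 0.005,"yaw": 0,"fingers": 1}]}}

```text
time: 11.05
eef_pos: [0.5547, -0.1169, 0.0617]
tcp_rot: [0.782, 0.623, 0.0, 0.0]
contact_force: [-2.3, 0.9, 5.3]
opening: 0.004
finger_force: 2.6
```

{"api": "move_arm", "payload": {"plan": [{"x": 0,"y": 0,"z": 0.0015,"yaw": 0,"fingers": 1},{"x": 0,"y": 0,"z": 0.003,"yaw": 0,"fingers": 1},{"x": 0,"y": 0,"z": 0.003,"yaw": 0,"fingers": 1}]}}

```text
time: 11.35
eef_pos: [0.5548, -0.117, 0.0603]
tcp_rot: [0.782, 0.623, -0.0, -0.0]
contact_force: [-5.7, 2.0, 11.7]
opening: 0.0
finger_force: 6.0
```

{"api": "move_arm", "payload": {"plan": [{"x": 0,"y": 0,"z": 0.0015,"yaw": 0,"fingers": 1},{"x": 0,"y": 0,"z": 0.002,"yaw": 0,"fingers": 1},{"x": 0,"y": 0,"z": 0.002,"yaw": 0,"fingers": 1}]}}

```text
time: 11.65
eef_pos: [0.5549, -0.1169, 0.0601]
tcp_rot: [0.782, 0.623, -0.0, -0.0]
contact_force: [-8.8, 3.6, 20.4]
opening: -0.0
finger_force: 10.1
```

Bottomed out: 20 N and no further travel. Now raise clear.

{"api": "move_arm", "payload": {"plan": [{"x": 0,"y": 0,"z": -0.02,"yaw": 0,"fingers": 1},{"x": 0,"y": 0,"z": -0.05,"yaw": 0,"fingers": 1},{"x": 0,"y": 0,"z": -0.09,"yaw": 0,"fingers": 1},{"x": 0,"y": 0,"z": -0.13,"yaw": 0,"fingers": 1},{"x": 0,"y": 0,"z": -0.13,"yaw": 0,"fingers": 1}]}}

```text
time: 12.15
eef_pos: [0.5586, -0.1186, 0.1934]
tcp_rot: [0.782, 0.623, 0.003, 0.006]
contact_force: [-0.1, 0.2, 0.8]
opening: -0.003
finger_force: 0.0
```

```bash
python3 -c "
from h import *
im=ctrl.read_camera('side')[150:310,240:430,::-1]
cv2.imwrite('pics/s5.png',cv2.resize(im,None,fx=3,fy=3,interpolation=cv2.INTER_CUBIC))"
```

```text
(no output)
```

View pics/s5.png

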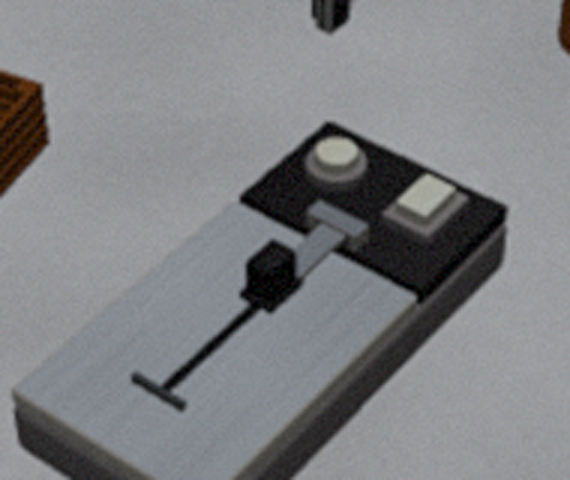

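The grip at (270,275) is locked with its bolt under the bridge at (338,222). Start at (337,155) is up again, release at (427,197) is up, and the arm is clear.

```bash
python3 -c "
from plant import ctrl
print(ctrl.sign_off())"
```

```text
the job is handed in; nothing more can be done
None
```

The lid is locked with the bolt under the bridge and the grip at its end stop; I then pressed the start button to the bottom and it came back up. The release button, pot and jar were not touched, and the job was handed in at about 12 s.

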